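Roll the spice caddy home into its parking bay

ROBOT

A 6-joint arm with a two-finger parallel gripper is mounted at the origin on a cart in front of the work surface, level with it; the furniture and walls round the work are solid. World frame = base frame: x ahead of the robot, y to its left, z up, the work surface at z = 0. Lengths are in m, angles in rad, forces in N, time in s.
With the tool pointing down it reaches from about 0.275 to 0.825 m from the base axis. Payload 5.2 kg.
Tool frame: the origin (TCP) lies midway between the tips of the shut fingers; the grasp point (between the pads) lies 19 mm behind it; z points along the fingers, y is the line along which they close (so a half turn about z gives the same grasp; the last joint's range is limited). The gripper opens to 93 mm and grips with 3 to 60 N. Pads are 15 mm wide; open, the fingers measure 128 mm over their backs; the gripper's body (75 mm by 188 mm) begins 65 mm behind the grasp point.
Start: joints at [-0.203, 0.259, 1.535, -0, 1.348, -0.203], TCP at [0.55, 0, 0.219] pointing down, gripper open.
Joint ranges: [-3.14, 3.14], [-0.91, 2.08], [0.19, 2.58], [-1.22, 4.36], [0.22, 2.71], [-3.12, 3.12]. Speed limits (rad/s): [2.57, 2.57, 3.14, 3.14, 3.14, 3.14].

INTERFACE

Orientations are given as a unit quaternion [w, x, y, z].
In Python, from cell import r, vision gives the robot as it stands.
- The arm moves only by the tool carry_out, never from a script. Its arguments are lists of equal length, an entry for each row: "delta_pos": the shift along the tool's x, y, z in m, a list of three; "turn": the turn, a rotation vector about the tool's x, y, z in degrees, a list of three. A call has 1 to 20 rows; each row shifts and turns the commanded pose from where the row before left it, along the tool's axes as they then stand; what a row does not reach is not made up. A row lasts 1/12 s, in which the tool goes at most 41.7 mm and 7.16 degrees, less where a joint would pass 70% of its speed; a pose out of reach is approached as far as the arm can. A call with a gripper value outside its range is refused whole. "grip" is the closure in counts, from 0 (fully open) to 255 (shut), set as the call begins (left out, the last holds). The fingers move at their own pace and stop on an object; the grip force is fixed at half the most. Time passes only in rows, so rows that do not move let the fingers close. It gives the time, the measured TCP pose, the force, the opening and the grip force at its end, in the units of the state.
- r.read_state(): the state, without advancing time (a new reading comes with each control period).
- vision.get_image(name): name is "scene" or "side" or "wrist"; returns (picture, depth): 400x640x3 uint8, red, green, blue; 400x640 float32, m along the optical axis (not along the pixel's ray), 0 where there is no reading.
- vision.get_calibration(name): a dict with "camera_matrix" (3x3 intrinsics, pixels), "cam_to_world" (4x4, takes a point from camera to world coordinates). Camera axes: x right, y up, looking along -z (the intrinsics and any distortion apply to the point x, -y, -z); pixel columns grow to the right and rows downward; lengths in m; the calibration is good to about 2 mm. A picture is of the moment at which its call begins: read the wrist's pose just before it. get_calibration takes no time and is no camera call; for the wrist camera it gives the pose at the moment of the call.
- r.sign_off(): hands the job in; it is judged then, once.
The state is a dict: "time": time; "qpos": joint angles; "joint_velocities": joint speeds; "tau": joint torques, N m; "tool_pos": TCP position; "eef_rot": TCP orientation; "ft_force": force on the tool from outside, world axes, zero at the start; "torque": the same for the moment, N m; "gripper_width": opening from 0.0 (shut) to 1.0 (fully open); "grasp_force": force on a finger pad.
Only numpy, scipy, OpenCV 4.12 (cv2) and the standard library are available. Lean on these libraries where they do the work, as an engineer would, in place of code of your own. Each camera call takes 0.05 s, during which the arm holds its last target. There are 200 camera calls.

TASK

Roll the loaded spice caddy across the worktop on its wheels (it has a push handle), steering it until it stands square in front of its parking bay with both front castors trailing straight. Then push it on between the guide rails until the spring catch snaps over the strike on its nose and the nose rests against the rubber buffers, pushing no harder than the catch needs, as ramming would bend the thin catch plate. Let go and leave it latched, jars and tin upright in it, and the mug, garlic and lemon undisturbed.

Things in the scene. Friction and masses are not known exactly. Their poses are not given: they have to be found in the camera images.
- caddy: Pale wooden tray on four 26 mm rubber wheels, 190 mm long, 140 wide, walls 36 to 70 mm above the worktop. Origin on the worktop under its centre; +x to the nose (driving direction), +y left. The rear wheels (78 mm behind the origin) are fixed straight, the two front ones are swivel castors. Weighs 0.75 to 1 kg with two spice jars and a tin standing loose in it, tops up to 150 mm above the worktop.
- handle (a point): Middle of the push handle: a wooden bar 14 mm thick and high, 112 mm long across the caddy (along its y), 140 mm behind the caddy's origin and 105 mm above the worktop. 38 mm free to the tray's rear wall; thin steel stays hold it 47 mm either side of the middle; jars and tin stay 85 mm or more ahead of it. Axes as the caddy's. Can be gripped from above or pushed.
- strike (a point): Brass strike in the middle of the nose: arrow head 15 mm wide on a 6 mm shank. This is the centre of the head, where it is widest, 108 mm ahead of the caddy's origin and 52 mm above the worktop; its tip is 7.5 mm further on, the nose's flat wall 13 mm behind it. Axes as the caddy's.
- castor_left (a joint): Swivel angle (rad) of the left front castor about its vertical pivot, 62 mm ahead of the caddy's origin and 38 mm to the left; its wheel stands 14 mm off the pivot. 0 (or a full turn) = trailing straight behind, as after some 60 mm of straight forward rolling; positive = swung anticlockwise seen from above. Starts turned well aside.
- castor_right (a joint): The same for the right front castor (38 mm to the right).
- bay: Parking bay of pale wood fixed to the worktop: two guide rails 48 mm high, 146 mm apart inside (3 mm to spare each side of the caddy), a low cross-board at the far end. Origin on the worktop, midway between the rails, +x the way in. Straight rails begin 5 mm before the origin. Home, the caddy is parallel to the bay, its origin up to 16 mm before or past the bay's along x: the catch decides.
- mouth (a point): Middle of the bay's flared mouth (about 190 mm wide at its end), 50 mm before the bay's origin and 24 mm above the worktop; axes as the bay's.
- cross_board (a point): Middle of the cross-board's top, 152 mm past the bay's origin, 30 mm up. A thin steel plate with the roller catch and two rubber buffers is screwed to it through slots and may stand up to 15 mm nearer or farther than its middle place; no measured pose tells where. It does not move in use, but is spoilt if the caddy is pushed on it with more than about 18 N. The buffers are stiff, some 10 N per mm.
- roller_left (a joint): How far the left roller of the catch is pressed aside (m): 0 free, about 0.004 on the crest of the strike's head, about 0.002 latched (the two rollers may share unevenly). Getting over the crest takes 6 to 10 N of push; then the push falls off by 5 N or more, and 3 to 5 mm further on the nose's wall meets the buffers, against which the rollers hold it with about 4 N.
- roller_right (a joint): The same for the right catch roller.
- spice_jar_1: Spice jar with a screw cap, 45 mm across, 106 mm tall, loose in the left front of the caddy; origin at the centre of its underside, z up its axis.
- spice_jar_2: Spice jar of the same make, loose in the right front of the caddy.
- tin_1: Food tin, 57 mm across, 72 mm tall, loose in the middle of the caddy; origin at the centre of its underside, z up its axis.
- mug_3: White mug, 90 mm across, 100 mm tall, standing on the worktop beyond the bay: to be left alone.
- garlic_1: Garlic bulb, 60 mm, lying beyond the caddy: to be left alone.
- lemon_1: Lemon, 78 mm long, lying beyond the caddy: to be left alone.
Mind the look-alikes: they are no part of the job. What is shaped like the spice_jar_2 but purple is not meant.

How it is judged:
By the outcome, as a careful person would: the job done as asked, in the order asked, and still so for the second after the job is handed in, with the robot touching nothing.
It also fails if it takes over 58 s, if anything falls off the work surface, if the arm or the gripper's body presses on something with over 40 N, if the wrist force passes 120 N, or if a joint passes its speed limit or range.

## Working session

There is one attempt and no reset: what is moved stays moved. The work goes in short steps, Python scripts to look and compute and a tool call to move; the robot and the scene stay as the last step left them, time stands still between calls to the robot, and variables do not carry over. Pictures are saved under pics/ and viewed, at most 10 in all, crops included, and the job is handed in when it is done.

Besides the shell and the picture viewer there is one more tool, called after "Call:" as a command line: name --argument value ..., lists and objects as JSON in quotes. carry_out: Moves the arm, as the interface text tells. Its arguments: {"type":"object","properties":{"delta_pos":{"type":"array"},"turn":{"type":"array"},"grip":{"type":"number"}},"required":["delta_pos","turn"]}

```bash
mkdir -p pics; ls; cat > h.py <<'E'
import numpy as np, cv2, json
from cell import r, vision
def grab(n):
    c=vision.get_calibration(n); im,d=vision.get_image(n)
    np.savez('last_%s.npz'%n,im=im,d=d,K=c['camera_matrix'],T=c['cam_to_world'])
    return im,d,np.array(c['camera_matrix']),np.array(c['cam_to_world'])
def load(n):
    z=np.load('last_%s.npz'%n); return z['im'],z['d'],z['K'],z['T']
def pts(d,K,T):
    v,u=np.mgrid[:d.shape[0],:d.shape[1]]
    x=(u-K[0,2])/K[0,0]*d; y=(v-K[1,2])/K[1,1]*d
    P=np.stack([x,-y,-d,np.ones_like(d)],-1)@T.T
    return P[...,:3]
def ray(u,v,z,K,T):
    p=T[:3,:3]@np.array([(u-K[0,2])/K[0,0],-(v-K[1,2])/K[1,1],-1]); o=T[:3,3]
    return o+p*(z-o[2])/p[2]
def proj(P,K,T):
    q=T[:3,:3].T@(np.array(P)-T[:3,3]); return K[0,0]*q[0]/-q[2]+K[0,2], K[1,1]*-q[1]/-q[2]+K[1,2]
E
python3 - <<'E'
from h import *
a=grab('scene');b=grab('side')
for n,x in(('scene',a),('side',b)):
    cv2.imwrite('pics/%s1.png'%n,x[0][...,::-1]); print(n,x[2].round(1).tolist(),x[3].round(3).tolist(),vision.get_calibration(n).keys())
print(r.read_state())
E
```

```text
pics
scene [[513.8, 0.0, 310.1], [0.0, 513.8, 201.8], [0.0, 0.0, 1.0]] [[-0.638, 0.467, -0.612, -0.336], [-0.77, -0.388, 0.507, 0.892], [-0.001, 0.795, 0.607, 1.028], [0.0, 0.0, 0.0, 1.0]] dict_keys(['camera_matrix', 'cam_to_world'])
side [[439.0, 0.0, 317.8], [0.0, 439.0, 188.5], [0.0, 0.0, 1.0]] [[0.632, 0.279, -0.724, -0.543], [-0.775, 0.252, -0.58, -0.799], [0.021, 0.927, 0.375, 0.702], [0.0, 0.0, 0.0, 1.0]] dict_keys(['camera_matrix', 'cam_to_world'])
{'time': 0.1, 'qpos': array([-2.02796473e-01,  2.59265013e-01,  1.53596485e+00,  2.38000003e-05,
        1.34800417e+00, -2.02774443e-01]), 'joint_velocities': array([ 0.00098697, -0.00019939, -0.00378312, -0.00114824,  0.00092744,
        0.00010733]), 'tau': array([ 2.99393134e-03, -4.38208973e+01, -2.84642941e+01,  7.21958186e-02,
        3.61894083e-02, -1.01468524e-04]), 'tool_pos': array([5.49511050e-01, 1.34650022e-04, 2.17907124e-01]), 'eef_rot': array([-6.91682227e-04,  7.07116198e-01,  7.07096888e-01, -4.41859478e-04]), 'ft_force': array([-0.50944172, -0.48157389, -1.26851751]), 'torque': array([ 0.02291117, -0.07239676, -0.01637817]), 'grasp_force': 0.0, 'gripper_width': 0.9996814827501483}
```

View pics/scene1.png

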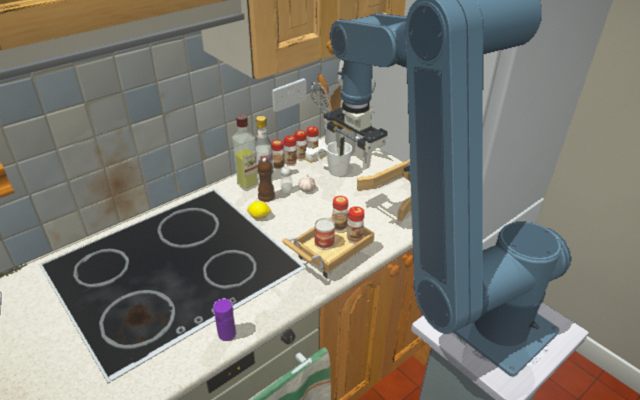

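View pics/side1.png

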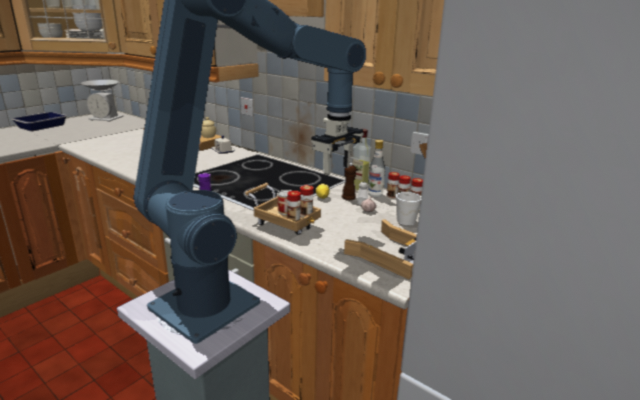

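The caddy is in the middle: its handle bar is near scene (305,262), its two red-capped jars at (340,212) and (356,223), and its tin at (325,233). The bay's rails are at scene (385,178) and (405,207), and the mug at (339,160). The garlic is at (307,184) and the lemon at (260,210). The purple jar look-alike at scene (225,320), the shelf jars at (278–312,145) and the caddy's two jars share a shape. Only the red-capped pair standing in the tray fits the task.

```bash
python3 - <<'E'
from h import *
# top-down map from both cameras: x 0.25..0.85 (up), y 0.5..-0.6 (right), 700 px/m
S=700;W=int(1.15*S);H=int(.6*S)
for n in('scene','side'):
    im,d,K,T=load(n);P=pts(d,K,T);m=(d>0)&(P[...,2]>-.02)&(P[...,2]<.17)
    p=P[m];c=im[m];o=np.argsort(p[:,2]);p=p[o];c=c[o]
    i=((.85-p[:,0])*S).astype(int);j=((.45-p[:,1])*S).astype(int)
    ok=(i>=0)&(i<H)&(j>=0)&(j<W)
    M=np.zeros((H,W,3),np.uint8)
    for a,b,q in zip(i[ok],j[ok],c[ok]): M[max(a-1,0):a+2,max(b-1,0):b+2]=q[::-1]
    for k in range(0,W,70): cv2.putText(M,'%.1f'%(.45-k/S),(k,10),0,.35,(0,255,255),1); M[:,k]=M[:,k]//2
    for k in range(0,H,70): cv2.putText(M,'%.2f'%(.85-k/S),(0,k+10),0,.35,(0,255,0),1); M[k]=M[k]//2
    globals()[n]=M
cv2.imwrite('pics/top.png',np.vstack([scene[:300],side[:300]])[:600,:800])
im,d,K,T=load('scene');im2,d2,K2,T2=load('side')
cv2.imwrite('pics/crop.png',np.hstack([cv2.resize(im[150:290,270:420,::-1],None,fx=2.6,fy=2.6),cv2.resize(im2[150:290,230:380+40,::-1],None,fx=2.1,fy=2.6)[:, :400]]))
E
```

```text
(no output)
```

View pics/top.png

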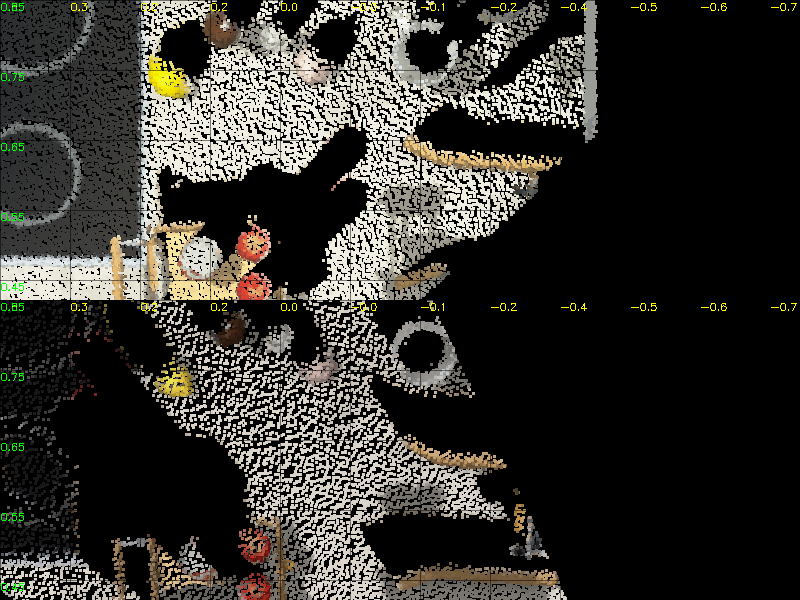

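View pics/crop.png

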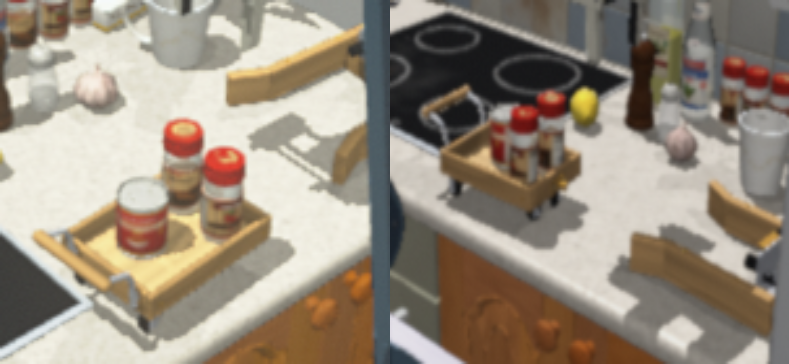

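```bash
python3 - <<'E'
from h import *
def wood(im):
    h=cv2.cvtColor(im,cv2.COLOR_RGB2HSV); return (h[...,0]>8)&(h[...,0]<28)&(h[...,1]>80)&(h[...,2]>90)
def st(t,p):
    if len(p)<8: print(t,len(p));return
    c=np.median(p,0); xy=p[:,:2]-p[:,:2].mean(0); u=np.linalg.svd(xy,full_matrices=False)[2][0]; s=xy@u
    print(t,len(p),'mean',p.mean(0).round(4),'dir',u.round(4),'ext',s.min().round(3),s.max().round(3),'res',(xy@[-u[1],u[0]]).std().round(4), 'xyr',p[:,:2].min(0).round(3),p[:,:2].max(0).round(3))
for n in('scene','side'):
    im,d,K,T=load(n);P=pts(d,K,T);m=wood(im)&(d>0);x,y,z=P[...,0],P[...,1],P[...,2]
    print(n)
    st('bar top',P[m&(z>.106)&(z<.13)&(y>.25)&(y<.33)&(x>.35)&(x<.6)])
    st('tray top',P[m&(z>.066)&(z<.078)&(y>-.02)&(y<.27)&(x>.3)&(x<.65)])
    for lo,hi in((.58,.72),(.38,.53)):
        st('rail top',P[m&(z>.043)&(z<.056)&(y<-.16)&(x>lo)&(x<hi)])
    st('cross',P[m&(z>.02)&(z<.036)&(y<-.25)&(x>.47)&(x<.6)])
    h=cv2.cvtColor(im,cv2.COLOR_RGB2HSV)
    red=((h[...,0]<6)|(h[...,0]>174))&(h[...,1]>130)
    st('caps',P[red&(z>.145)&(z<.165)&(y>-.05)&(y<.2)&(x<.65)])
    st('worktop',P[(abs(z)<.01)&(x>.45)&(x<.6)&(abs(y+.08)<.06)])
E
```

```text
scene
bar top 162 mean [0.449  0.2816 0.111 ] dir [-0.9967 -0.0806] ext -0.061 0.05 res 0.0037 xyr [0.399 0.271] [0.51 0.29]
tray top 414 mean [0.4393 0.1584 0.0702] dir [0.4158 0.9095] ext -0.116 0.108 res 0.0423 xyr [0.388 0.047] [0.533 0.239]
rail top 157 mean [ 0.6193 -0.2482  0.048 ] dir [0.0624 0.9981] ext -0.103 0.088 res 0.0054 xyr [ 0.607 -0.351] [ 0.635 -0.161]
rail top 20 mean [ 0.4623 -0.1705  0.0477] dir [-0.2022  0.9794] ext -0.014 0.01 res 0.004 xyr [ 0.454 -0.184] [ 0.468 -0.16 ]
cross 13 mean [ 0.5884 -0.3097  0.0251] dir [-0.9937  0.1124] ext -0.011 0.009 res 0.003 xyr [ 0.579 -0.316] [ 0.6   -0.305]
caps 153 mean [0.458  0.092  0.1501] dir [-0.9996 -0.0271] ext -0.065 0.042 res 0.011 xyr [0.416 0.067] [0.523 0.109]
worktop 868 mean [ 0.5149 -0.0871  0.0011] dir [-0.9148  0.404 ] ext -0.096 0.084 res 0.0286 xyr [ 0.45 -0.14] [ 0.6   -0.021]
side
bar top 60 mean [0.4546 0.2791 0.1107] dir [-0.9972 -0.0748] ext -0.053 0.06 res 0.0038 xyr [0.395 0.27 ] [0.508 0.289]
tray top 222 mean [0.4319 0.1233 0.0693] dir [ 0.1938 -0.981 ] ext -0.112 0.088 res 0.0415 xyr [0.386 0.041] [0.535 0.237]
rail top 115 mean [ 0.6206 -0.2171  0.0475] dir [-0.1049 -0.9945] ext -0.058 0.055 res 0.0052 xyr [ 0.605 -0.272] [ 0.637 -0.161]
rail top 232 mean [ 0.4553 -0.2561  0.0476] dir [-0.0567 -0.9984] ext -0.096 0.089 res 0.0048 xyr [ 0.444 -0.345] [ 0.474 -0.16 ]
cross 0
caps 100 mean [0.4585 0.0825 0.1496] dir [-0.9996  0.0298] ext -0.062 0.044 res 0.0113 xyr [0.415 0.066] [0.521 0.104]
worktop 556 mean [ 0.5314 -0.0681  0.0009] dir [-0.9411  0.338 ] ext -0.085 0.09 res 0.0287 xyr [ 0.45 -0.14] [ 0.6  -0.02]
```

Call:
carry_out --delta_pos '[[-0.03,0,-0.02],[-0.03,0,-0.02],[-0.03,0,-0.02],[-0.03,0,-0.02],[-0.03,0,-0.02],[0,0,0],[0,0,0]]' --turn '[[0,0,0],[0,0,0],[0,0,0],[0,0,0],[0,0,0],[0,0,0],[0,0,0]]' --grip 0

```text
time: 0.68
tool_pos: [0.5502, -0.1516, 0.3191]
eef_rot: [0.001, 0.708, 0.706, 0.0]
ft_force: [-0.3, 0.7, -1.3]
gripper_width: 0.998
grasp_force: 0.0
```

```bash
cat > fit.py <<'E'
from h import *
def wood(im):
    h=cv2.cvtColor(im,cv2.COLOR_RGB2HSV); return (h[...,0]>8)&(h[...,0]<28)&(h[...,1]>60)&(h[...,2]>80)
E
python3 - <<'E'
from fit import *
im,d,K,T=grab('wrist'); cv2.imwrite('pics/w1.png',im[...,::-1]); P=pts(d,K,T);print(T.round(3),K.round(1).tolist())
m=wood(im)&(d>0);x,y,z=[P[...,i] for i in range(3)]
for lo,hi,sg in((.58,.66,1),(.42,.51,-1)):
    p=P[m&(abs(z-.048)<.006)&(x>lo)&(x<hi)]
    print(len(p), p.min(0).round(3) if len(p) else 0,p.max(0).round(3) if len(p) else 0)
    E=[]
    for a in np.arange(-.36,-.08,.012):
        q=p[abs(p[:,1]-a)<.006]
        if len(q)>4: E.append((a,q[:,0].min(),q[:,0].max()));
    print(np.round(E,4).tolist())
E
```

```text
[[ 1.     0.002 -0.002  0.551]
 [-0.002  0.963  0.269 -0.077]
 [ 0.003 -0.269  0.963  0.486]
 [ 0.     0.     0.     1.   ]] [[278.4, 0.0, 317.3], [0.0, 278.4, 198.5], [0.0, 0.0, 1.0]]
1256 [ 0.593 -0.352  0.042] [ 0.657 -0.127  0.052]
[[-0.348, 0.6099, 0.6245], [-0.336, 0.6098, 0.6256], [-0.324, 0.611, 0.6254], [-0.312, 0.5929, 0.6265], [-0.3, 0.6123, 0.6276], [-0.288, 0.6125, 0.6275], [-0.276, 0.6133, 0.6286], [-0.264, 0.6146, 0.6297], [-0.252, 0.6155, 0.6292], [-0.24, 0.6157, 0.6306], [-0.228, 0.6167, 0.6319], [-0.216, 0.6177, 0.6326], [-0.204, 0.6177, 0.6335], [-0.192, 0.6188, 0.6348], [-0.18, 0.6196, 0.6356], [-0.168, 0.6215, 0.6429], [-0.156, 0.6277, 0.6485], [-0.144, 0.6345, 0.6558], [-0.132, 0.64, 0.6571]]
1881 [ 0.42  -0.345  0.042] [0.51  0.083 0.054]
[[-0.336, 0.4486, 0.4633], [-0.324, 0.4496, 0.4641], [-0.312, 0.4503, 0.4647], [-0.3, 0.4508, 0.4656], [-0.288, 0.4518, 0.4658], [-0.276, 0.4522, 0.4678], [-0.264, 0.4529, 0.4685], [-0.252, 0.4536, 0.469], [-0.24, 0.454, 0.4697], [-0.228, 0.4549, 0.4704], [-0.216, 0.4555, 0.4709], [-0.204, 0.4562, 0.4717], [-0.192, 0.4569, 0.4723], [-0.18, 0.4578, 0.4729], [-0.168, 0.4577, 0.474], [-0.156, 0.4536, 0.472], [-0.144, 0.4492, 0.4675], [-0.132, 0.4437, 0.4634], [-0.12, 0.4425, 0.4589]]
```

View pics/w1.png

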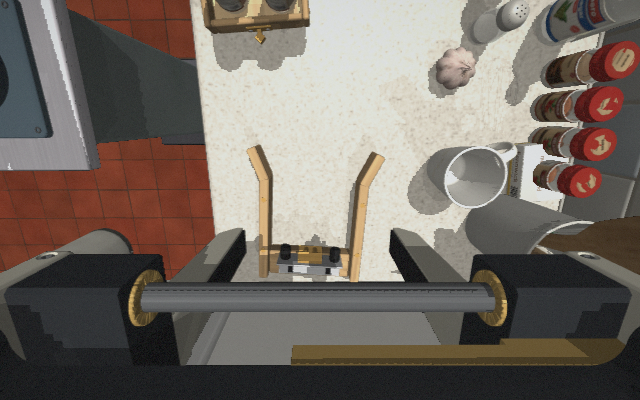

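The wrist view shows the bay open toward the caddy: flare ends at (252,149) and (377,156), the catch with its two black buffers near (285–335,252), and the caddy's nose and strike at (261,38). The fitted bay centreline is x = 0.5427 + 0.06(y + 0.24), heading −93.4°, with its origin near (0.5465, −0.176). The bar midpoint is (0.453, 0.281, 0.105) and the caddy's heading is −85.5°. I'll move above the handle next.

Call:
carry_out --delta_pos '[[0.0333,-0.0075,0],[0.0333,-0.0075,0],[0.0333,-0.0075,0],[0.0333,-0.0075,0],[0.0333,-0.0075,0],[0.0333,-0.0075,0],[0.0333,-0.0075,0],[0.0333,-0.0075,0],[0.0333,-0.0075,0],[0.0333,-0.0075,0],[0.0333,-0.0075,0],[0.0333,-0.0075,0],[0.0333,-0.0075,0],[0,0,0]]' --turn '[[0,0,0],[0,0,0],[0,0,0],[0,0,0],[0,0,0],[0,0,0],[0,0,0],[0,0,0],[0,0,0],[0,0,0],[0,0,0],[0,0,0],[0,0,0],[0,0,0]]'

```text
time: 1.9
tool_pos: [0.4486, 0.289, 0.3172]
eef_rot: [-0.002, 0.705, 0.71, -0.001]
ft_force: [-1.0, -1.5, -0.6]
gripper_width: 1.0
grasp_force: 0.0
```

Call:
carry_out --delta_pos '[[0,0,0.008],[0,0,0.008],[0,0,0.008],[0,0,0.008],[0,0,0.008],[0,0,0.008],[0,0,0.008],[0,0,0.008],[0,0,0.008],[0,0,0.008],[0,0,0.008],[0,0,0.008],[0,0,0.008],[0,0,0],[0,0,0]]' --turn '[[0,0,6.6],[0,0,6.6],[0,0,6.6],[0,0,6.6],[0,0,6.6],[0,0,6.6],[0,0,6.6],[0,0,6.6],[0,0,6.6],[0,0,6.6],[0,0,6.6],[0,0,6.6],[0,0,6.6],[0,0,0],[0,0,0]]' --grip 100

```text
time: 3.15
tool_pos: [0.451, 0.283, 0.2135]
eef_rot: [0.0, 0.999, 0.039, -0.001]
ft_force: [0.2, 0.1, -0.7]
gripper_width: 0.609
grasp_force: 0.0
```

```bash
cat >> fit.py <<'E'
def pose():
    from scipy.spatial.transform import Rotation as R
    s=r.read_state(); q=s['eef_rot']; M=R.from_quat([q[1],q[2],q[3],q[0]]).as_matrix()
    print('t',round(s['time'],2),'pos',s['tool_pos'].round(4),'M',M.round(3).tolist(),'yaw(tool y)',np.degrees(np.arctan2(M[1,1],M[0,1])).round(2),'q',s['qpos'].round(3),'F',s['ft_force'].round(1),'tz',s['torque'].round(2),'w',round(s['gripper_width'],3))
    return s,M
E
python3 - <<'E'
from fit import *
s,M=pose()
im,d,K,T=grab('wrist'); cv2.imwrite('pics/w2.png',im[...,::-1]); P=pts(d,K,T)
m=wood(im)&(d>0);x,y,z=[P[...,i] for i in range(3)]
p=P[m&(z>.1075)&(z<.118)&(y>.25)&(y<.32)&(x>.37)&(x<.54)]
print(len(p),p.min(0).round(3),p.max(0).round(3),np.median(p,0).round(4))
for a in np.arange(.38,.53,.01):
    q=p[abs(p[:,0]-a)<.004]
    if len(q)>4: print(round(a,3),q[:,1].min().round(4),q[:,1].max().round(4),len(q))
E
```

```text
t 3.15 pos [0.451  0.283  0.2135] M [[0.997, 0.078, -0.003], [0.078, -0.997, -0.001], [-0.003, 0.001, -1.0]] yaw(tool y) -85.54 q [0.351 0.233 1.582 0.    1.33  1.844] F [ 0.2  0.1 -0.7] tz [ 0.05  0.09 -0.  ] w 0.609
1394 [0.403 0.272 0.108] [0.512 0.291 0.115] [0.4617 0.2822 0.1117]
0.4 0.274 0.2834 10
0.41 0.272 0.2852 94
0.42 0.2729 0.2859 93
0.43 0.2738 0.2867 97
0.44 0.2747 0.2875 96
0.45 0.2755 0.2881 100
0.46 0.2754 0.289 105
0.47 0.2762 0.2893 109
0.48 0.2771 0.2903 108
0.49 0.2775 0.2902 106
0.5 0.2778 0.291 119
0.51 0.2787 0.2914 84
```

View pics/w2.png

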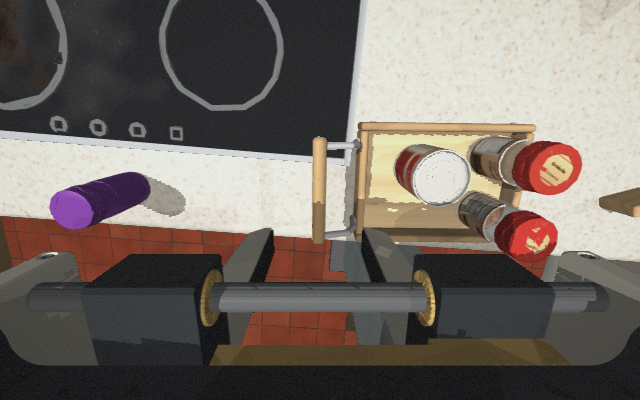

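The wrist view shows the handle bar upright in the image at (320,137)–(320,242), between the open fingers. The tin is at (440,170), the two red-capped jars at (547,167) and (525,235), and the purple look-alike at left (100,200). The bar midpoint is (0.457, 0.282) and the heading −86.3°. I'll descend and grip.

Call:
carry_out --delta_pos '[[0.003,0,0.02],[0.003,0,0.02],[0,0,0.02],[0,0,0.02],[0,0,0.02],[0,0,0.015],[0,0,0.01],[0,0,0],[0,0,0]]' --turn '[[0,0,0.8],[0,0,0],[0,0,0],[0,0,0],[0,0,0],[0,0,0],[0,0,0],[0,0,0],[0,0,0]]'

```text
time: 3.95
tool_pos: [0.4585, 0.2834, 0.0899]
eef_rot: [0.0, 1.0, 0.03, -0.0]
ft_force: [0.6, 0.6, 0.5]
gripper_width: 0.607
grasp_force: 0.0
```

Call:
carry_out --delta_pos '[[0,0,0],[0,0,0],[0,0,0],[0,0,0],[0,0,0],[0,0,0],[0,0,0],[0,0,0]]' --turn '[[0,0,0],[0,0,0],[0,0,0],[0,0,0],[0,0,0],[0,0,0],[0,0,0],[0,0,0]]' --grip 255

```text
time: 4.62
tool_pos: [0.4586, 0.2833, 0.0898]
eef_rot: [0.0, 1.0, 0.03, 0.0]
ft_force: [-0.2, -0.5, -0.2]
gripper_width: 0.147
grasp_force: 30.0
```

```bash
cat > plan.py <<'E'
# rows in tool frame (x=caddy left,y=caddy forward,z down) for heading change dth (deg, +left) and forward travel s of rear axle, n rows
import numpy as np,sys
def seg(dth,s,n,h=.062):
    # handle is h behind R. per-row average relative motion in the tool frame before turning
    d=np.radians(dth/n); ds=s/n
    R=np.array([h+ds*np.cos(d/2), ds*np.sin(d/2)]) # R new in (fwd,left)
    H=R-h*np.array([np.cos(d),np.sin(d)])
    return dict(n=n,dx=round(H[1]*1000,2),dy=round(H[0]*1000,2),turn=round(-dth/n,3))
E
python3 - <<'E'
from fit import *; from plan import seg
s,M=pose(); th=np.arctan2(M[1,1],M[0,1]); H=s['tool_pos'][:2]; f=np.array([np.cos(th),np.sin(th)]); R=H+.062*f
print('R',R)
u=np.array([-.0596,-.9982])
for Y1 in(.13,.14,.15,.16):
    t=np.array([.5427+.0596*(Y1+.24),Y1]); v=t-R; print(Y1,np.linalg.norm(v).round(4),np.degrees(np.arctan2(v[1],v[0])).round(1))
print(seg(48,0,20),seg(-56,0,20))
E
```

```text
t 4.62 pos [0.4586 0.2833 0.0898] M [[0.998, 0.059, 0.0], [0.059, -0.998, -0.0], [0.0, 0.0, -1.0]] yaw(tool y) -86.59 q [ 0.346  0.361  1.733 -0.     1.047  1.858] F [-0.2 -0.5 -0.2] tz [0.01 0.09 0.06] w 0.147
R [0.46229365 0.22140806]
0.13 0.1373 -41.7
0.14 0.1313 -38.3
0.15 0.1259 -34.6
0.16 0.121 -30.5
{'n': 20, 'dx': np.float64(-2.6), 'dy': np.float64(0.05), 'turn': -2.4} {'n': 20, 'dx': np.float64(3.03), 'dy': np.float64(0.07), 'turn': 2.8}
```

Call:
carry_out --delta_pos '[[-0.00145,0,0],[-0.00145,0,0],[-0.0029,7e-05,0],[-0.0029,7e-05,0],[-0.0029,7e-05,0],[-0.0029,7e-05,0],[-0.0029,7e-05,0],[-0.0029,7e-05,0],[-0.0029,7e-05,0],[-0.0029,7e-05,0],[-0.0029,7e-05,0],[-0.0029,7e-05,0],[-0.0029,7e-05,0],[-0.0029,7e-05,0],[-0.0029,7e-05,0],[-0.0029,7e-05,0],[-0.0029,7e-05,0],[-0.0029,7e-05,0],[-0.00145,0,0],[-0.00145,0,0]]' --turn '[[0,0,-1.34],[0,0,-1.34],[0,0,-2.68],[0,0,-2.68],[0,0,-2.68],[0,0,-2.68],[0,0,-2.68],[0,0,-2.68],[0,0,-2.68],[0,0,-2.68],[0,0,-2.68],[0,0,-2.68],[0,0,-2.68],[0,0,-2.68],[0,0,-2.68],[0,0,-2.68],[0,0,-2.68],[0,0,-2.68],[0,0,-1.34],[0,0,-1.34]]'

```text
time: 6.28
tool_pos: [0.4148, 0.26, 0.0915]
eef_rot: [0.0, 0.9, 0.437, 0.002]
ft_force: [-1.0, -2.3, 11.9]
gripper_width: 0.147
grasp_force: 29.9
```

```bash
cat >> fit.py <<'E'
def caddy(tag):
    """yaw of the bar and of the tray's left wall top edge from the wrist camera, in world"""
    s,M=pose(); im,d,K,T=grab('wrist'); cv2.imwrite('pics/%s.png'%tag,im[...,::-1]); P=pts(d,K,T)
    m=wood(im)&(d>0); th=np.arctan2(M[1,1],M[0,1]); f=np.array([np.cos(th),np.sin(th)]); l=np.array([-f[1],f[0]]); H=s['tool_pos'][:2]
    rel=P[...,:2]-H; F=rel@f; L=rel@l; z=P[...,2]
    q=np.stack([F,L,z],-1)[m&(abs(z-.069)<.005)&(F>.03)&(F<.25)&(abs(L)<.11)]
    e=[]
    for a in np.arange(.06,.22,.008):
        c=q[abs(q[:,0]-a)<.004]; c=c[c[:,1]>.03]
        if len(c)>3: e.append((a,np.percentile(c[:,1],95)))
    e=np.array(e)
    if len(e)>3:
        k=np.polyfit(e[:,0],e[:,1],1); k=np.polyfit(*e[abs(np.polyval(k,e[:,0])-e[:,1])<.004].T,1)
        rel_deg=np.degrees(np.arctan(k[0])); print('n',len(e),'tray yaw rel tool',rel_deg.round(2),'left edge at F=.062,.14',np.polyval(k,[.062,.14]).round(4))
    print('tray fwd range',np.percentile(q[:,0],[1,99]).round(4),'left range',np.percentile(q[:,1],[1,99]).round(4))
    print('heading',np.degrees(th).round(2),'R',(H+.062*f).round(4),'origin',(H+.14*f).round(4))
E
python3 -c "
from fit import *
caddy('w3')"
```

```text
t 6.28 pos [0.4148 0.26   0.0915] M [[0.619, 0.786, 0.004], [0.786, -0.619, 0.001], [0.003, 0.002, -1.0]] yaw(tool y) -38.22 q [ 0.332  0.278  1.853 -0.     1.007  0.999] F [-1.  -2.3 11.9] tz [-0.21  0.02 -0.17] w 0.147
n 20 tray yaw rel tool -2.01 left edge at F=.062,.14 [0.0677 0.065 ]
tray fwd range [0.0464 0.2297] left range [-0.0747  0.0676]
heading -38.22 R [0.4635 0.2217] origin [0.5247 0.1734]
```

Call:
carry_out --delta_pos '[[-0.0001,0.003,0],[-0.00015,0.0045,0],[-0.00026,0.0075,0],[-0.00026,0.0075,0],[-0.00026,0.0075,0],[-0.00026,0.0075,0],[-0.00026,0.0075,0],[-0.00026,0.0075,0],[-0.00026,0.0075,0],[-0.00026,0.0075,0],[-0.00026,0.0075,0],[-0.00026,0.0075,0],[-0.00026,0.0075,0],[-0.00026,0.0075,0],[-0.00026,0.0075,0],[-0.00026,0.0075,0],[-0.00026,0.0075,0],[-0.00026,0.0075,0],[-0.00015,0.0045,0],[-0.0001,0.003,0]]' --turn '[[0,0,0],[0,0,0],[0,0,0],[0,0,0],[0,0,0],[0,0,0],[0,0,0],[0,0,0],[0,0,0],[0,0,0],[0,0,0],[0,0,0],[0,0,0],[0,0,0],[0,0,0],[0,0,0],[0,0,0],[0,0,0],[0,0,0],[0,0,0]]'

```text
time: 8.0
tool_pos: [0.5173, 0.1719, 0.0897]
eef_rot: [0.0, 0.9, 0.435, 0.0]
ft_force: [0.2, 3.9, 4.9]
gripper_width: 0.146
grasp_force: 30.0
```

```bash
python3 -c "
from fit import *
caddy('w4')"
```

```text
t 8.0 pos [0.5173 0.1719 0.0897] M [[0.621, 0.784, 0.001], [0.784, -0.621, -0.0], [0.0, 0.001, -1.0]] yaw(tool y) -38.38 q [ 0.116  0.37   1.719 -0.     1.052  0.786] F [0.2 3.9 4.9] tz [ 0.32 -0.03  0.13] w 0.146
n 20 tray yaw rel tool 0.54 left edge at F=.062,.14 [0.0679 0.0687]
tray fwd range [0.0459 0.2326] left range [-0.069   0.0692]
heading -38.38 R [0.5659 0.1334] origin [0.6271 0.085 ]
```

View pics/w4.png

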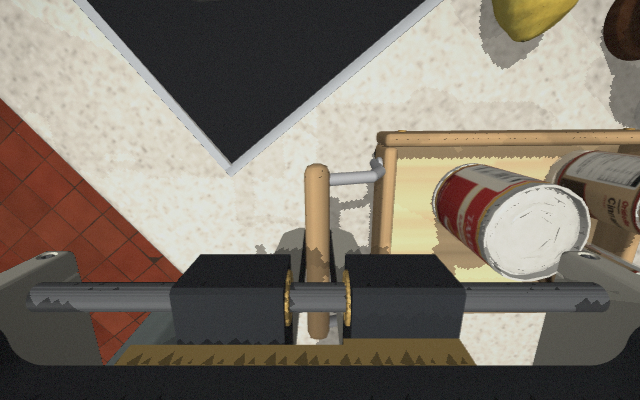

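The wrist view shows the bar held at (318,170–335), with the tray behind it and the tin upright at (512,220). The caddy is clear of the hob corner at (230,172). The rear axle centre is at (0.566, 0.133), on the bay line, so I'll pivot right by 55.5°.

Call:
carry_out --delta_pos '[[0.00167,0,0],[0.00167,0,0],[0.00334,9e-05,0],[0.00334,9e-05,0],[0.00334,9e-05,0],[0.00334,9e-05,0],[0.00334,9e-05,0],[0.00334,9e-05,0],[0.00334,9e-05,0],[0.00334,9e-05,0],[0.00334,9e-05,0],[0.00334,9e-05,0],[0.00334,9e-05,0],[0.00334,9e-05,0],[0.00334,9e-05,0],[0.00334,9e-05,0],[0.00334,9e-05,0],[0.00334,9e-05,0],[0.00167,0,0],[0.00167,0,0]]' --turn '[[0,0,1.54],[0,0,1.54],[0,0,3.083],[0,0,3.083],[0,0,3.083],[0,0,3.083],[0,0,3.083],[0,0,3.083],[0,0,3.083],[0,0,3.083],[0,0,3.083],[0,0,3.083],[0,0,3.083],[0,0,3.083],[0,0,3.083],[0,0,3.083],[0,0,3.083],[0,0,3.083],[0,0,1.54],[0,0,1.54]]'

```text
time: 9.72
tool_pos: [0.5685, 0.1952, 0.0892]
eef_rot: [0.001, 0.999, -0.034, -0.001]
ft_force: [-0.5, -0.1, 4.2]
gripper_width: 0.149
grasp_force: 30.0
```

```bash
python3 -c "
from fit import *
caddy('w5')"
```

```text
t 9.72 pos [0.5685 0.1952 0.0892] M [[0.998, -0.068, -0.002], [-0.068, -0.998, -0.001], [-0.002, 0.002, -1.0]] yaw(tool y) -93.92 q [ 1.460e-01  4.610e-01  1.573e+00 -1.000e-03  1.110e+00  1.786e+00] F [-0.5 -0.1  4.2] tz [-0.03  0.27  0.13] w 0.149
n 20 tray yaw rel tool 0.63 left edge at F=.062,.14 [0.0682 0.069 ]
tray fwd range [0.0449 0.2315] left range [-0.0687  0.0696]
heading -93.92 R [0.5643 0.1333] origin [0.559  0.0555]
```

Call:
carry_out --delta_pos '[[0,0.003,0],[0,0.0045,0],[5e-05,0.0065,0],[5e-05,0.0065,0],[5e-05,0.0065,0],[5e-05,0.0065,0],[5e-05,0.0065,0],[5e-05,0.0065,0],[5e-05,0.0065,0],[0,0.0045,0],[0,0.0025,0],[0,0,0],[0,0,0]]' --turn '[[0,0,0],[0,0,0],[0,0,0],[0,0,0],[0,0,0],[0,0,0],[0,0,0],[0,0,0],[0,0,0],[0,0,0],[0,0,0],[0,0,0],[0,0,0]]'

```text
time: 10.85
tool_pos: [0.5653, 0.1358, 0.0894]
eef_rot: [0.0, 0.999, -0.034, -0.0]
ft_force: [0.1, -1.1, 0.3]
gripper_width: 0.148
grasp_force: 30.0
```

```bash
python3 -c "
from fit import *
caddy('w6')
a=grab('scene')[0];b=grab('side')[0]
w=cv2.imread('pics/w6.png')
A=cv2.resize(a[150:280,300:440,::-1],None,fx=2.85,fy=2.3); B=cv2.resize(b[150:280,250:430,::-1],None,fx=2.2,fy=2.3)
cv2.imwrite('pics/v6.png',np.vstack([np.hstack([A,B]),cv2.resize(w[100:360],(A.shape[1]+B.shape[1],290))])[:600,:800])"
```

```text
t 10.85 pos [0.5653 0.1358 0.0894] M [[0.998, -0.067, -0.001], [-0.067, -0.998, -0.0], [-0.001, 0.0, -1.0]] yaw(tool y) -93.87 q [ 0.044  0.429  1.626 -0.     1.088  1.682] F [ 0.1 -1.1  0.3] tz [ 0.04  0.5  -0.08] w 0.148
n 20 tray yaw rel tool 0.04 left edge at F=.062,.14 [0.0676 0.0677]
tray fwd range [0.0452 0.2313] left range [-0.0698  0.0677]
heading -93.87 R [0.5611 0.0739] origin [ 0.5558 -0.0039]
```

View pics/v6.png

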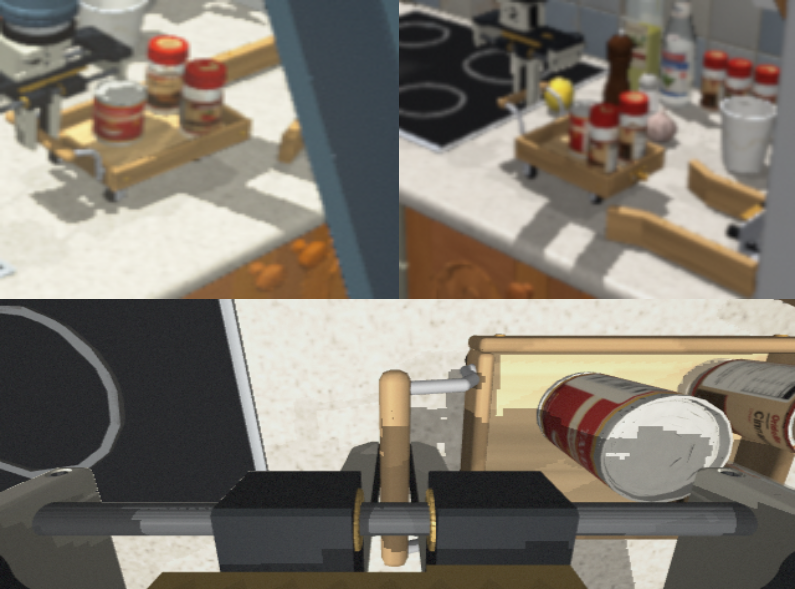

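The combined view shows the caddy square in front of the mouth with jars and tin upright. Its strike is at (642,176) in the side crop, just before the rails, and the castor at (600,197) is trailing. The heading is −93.9° against the bay's −93.4°, so I'll trim 0.45° and roll into the mouth.

Call:
carry_out --delta_pos '[[0,0.001,0],[0,0.002,0],[0,0.004,0],[0,0.006,0],[0,0.007,0],[0,0.007,0],[0,0.007,0],[0,0.007,0],[0,0.007,0],[0,0.006,0],[0,0.004,0],[0,0.002,0],[0,0,0]]' --turn '[[0,0,-0.15],[0,0,-0.15],[0,0,-0.15],[0,0,0],[0,0,0],[0,0,0],[0,0,0],[0,0,0],[0,0,0],[0,0,0],[0,0,0],[0,0,0],[0,0,0]]'

```text
time: 12.08
tool_pos: [0.562, 0.0755, 0.0896]
eef_rot: [0.0, 1.0, -0.03, -0.0]
ft_force: [-1.5, -1.2, -2.7]
gripper_width: 0.148
grasp_force: 30.0
```

```bash
python3 -c "
from fit import *
caddy('w7')"
```

```text
t 12.08 pos [0.562  0.0755 0.0896] M [[0.998, -0.06, -0.0], [-0.06, -0.998, -0.0], [-0.0, 0.0, -1.0]] yaw(tool y) -93.43 q [-0.063  0.406  1.663 -0.     1.073  1.568] F [-1.5 -1.2 -2.7] tz [ 0.08  0.49 -0.09] w 0.148
n 20 tray yaw rel tool -0.25 left edge at F=.062,.14 [0.0671 0.0668]
tray fwd range [0.0454 0.2312] left range [-0.071   0.0671]
heading -93.43 R [0.5583 0.0136] origin [ 0.5537 -0.0643]
```

Call:
carry_out --delta_pos '[[0.0002,0.002,0],[0.0002,0.003,0],[0.0002,0.004,0],[0.0002,0.004,0],[0.0002,0.004,0],[0,0.004,0],[0,0.003,0],[0,0.001,0],[0,0,0]]' --turn '[[0,0,0],[0,0,0],[0,0,0],[0,0,0],[0,0,0],[0,0,0],[0,0,0],[0,0,0],[0,0,0]]'

```text
time: 12.88
tool_pos: [0.5616, 0.0506, 0.0897]
eef_rot: [0.0, 1.0, -0.03, 0.0]
ft_force: [-0.7, -0.2, -2.0]
gripper_width: 0.149
grasp_force: 30.0
```

Call:
carry_out --delta_pos '[[0,0.002,0],[0,0.004,0],[0,0.005,0],[0,0.006,0],[0,0.006,0],[0,0.006,0],[0,0.006,0],[0,0.004,0],[0,0.002,0],[0,0,0]]' --turn '[[0,0,0],[0,0,0],[0,0,0],[0,0,0],[0,0,0],[0,0,0],[0,0,0],[0,0,0],[0,0,0],[0,0,0]]'

```text
time: 13.72
tool_pos: [0.5592, 0.0094, 0.0896]
eef_rot: [0.0, 1.0, -0.03, -0.0]
ft_force: [-0.8, -0.3, -1.7]
gripper_width: 0.15
grasp_force: 30.0
```

```bash
python3 -c "
from fit import *
caddy('w8')"
```

```text
t 13.72 pos [0.5592 0.0094 0.0896] M [[0.998, -0.06, -0.0], [-0.06, -0.998, -0.0], [0.0, 0.0, -1.0]] yaw(tool y) -93.44 q [-0.182  0.393  1.683 -0.     1.065  1.449] F [-0.8 -0.3 -1.7] tz [ 0.09  0.44 -0.09] w 0.15
n 20 tray yaw rel tool 0.02 left edge at F=.062,.14 [0.0672 0.0672]
tray fwd range [0.0452 0.2317] left range [-0.0702  0.0677]
heading -93.44 R [ 0.5554 -0.0525] origin [ 0.5507 -0.1303]
```

Call:
carry_out --delta_pos '[[0,0.001,0],[0,0.002,0],[0,0.0025,0],[0,0.0025,0],[0,0.002,0],[0,0.0015,0],[0,0.001,0],[0,0.001,0],[0,0.0005,0],[0,0,0]]' --turn '[[0,0,0],[0,0,0],[0,0,0],[0,0,0],[0,0,0],[0,0,0],[0,0,0],[0,0,0],[0,0,0],[0,0,0]]'

```text
time: 14.6
tool_pos: [0.5583, -0.0039, 0.0897]
eef_rot: [0.0, 1.0, -0.03, -0.0]
ft_force: [-0.4, -0.5, -1.7]
gripper_width: 0.146
grasp_force: 30.0
```

Call:
carry_out --delta_pos '[[0,0.001,0],[0,0.001,0],[0,0.001,0],[0,0.001,0],[0,0,0]]' --turn '[[0,0,0],[0,0,0],[0,0,0],[0,0,0],[0,0,0]]'

```text
time: 15.02
tool_pos: [0.5581, -0.0079, 0.0896]
eef_rot: [0.0, 1.0, -0.03, -0.0]
ft_force: [-0.2, 0.1, -2.2]
gripper_width: 0.148
grasp_force: 30.0
```

```bash
python3 -c "
from fit import *
pose()
b=grab('side')
z=np.load('last_side.npz')
d=b[1];P=pts(d,b[2],b[3]);im=b[0]
m=(d>0)&(P[...,0]>.5)&(P[...,0]<.6)&(P[...,1]<-.22)&(P[...,1]>-.36)&(P[...,2]>.03)&(P[...,2]<.08)
p=P[m]; print(len(p), np.percentile(p,[2,50,98],axis=0).round(3))
cv2.imwrite('pics/s9.png',cv2.resize(im[180:270,330:430,::-1],None,fx=6,fy=6))"
```

```text
t 15.02 pos [ 0.5581 -0.0079  0.0896] M [[0.998, -0.059, -0.0], [-0.059, -0.998, -0.0], [-0.0, 0.0, -1.0]] yaw(tool y) -93.4 q [-0.214  0.391  1.686 -0.     1.064  1.416] F [-0.2  0.1 -2.2] tz [0.13 0.39 0.01] w 0.148
366 [[ 0.501 -0.316  0.035]
 [ 0.535 -0.244  0.061]
 [ 0.597 -0.221  0.075]]
```

View pics/s9.png

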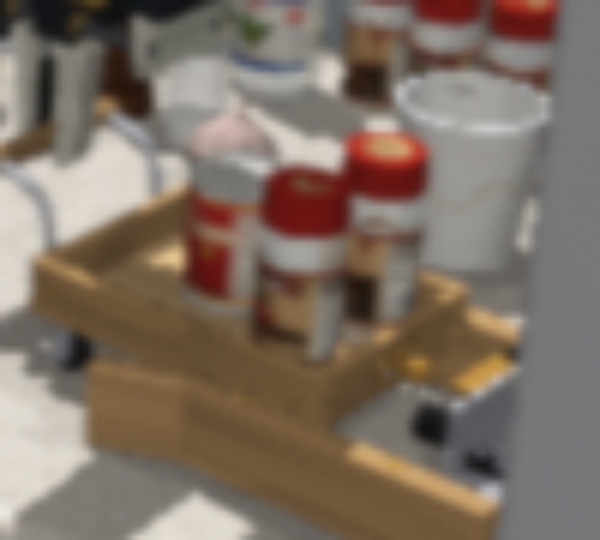

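The crop shows the strike at (420,365) still short of the catch, whose buffers are at (432,425) and (485,460). Jars and tin are upright, so I'll creep in.

Call:
carry_out --delta_pos '[[0,0.001,0],[0,0.001,0],[0,0.001,0],[0,0.001,0],[0,0,0]]' --turn '[[0,0,0],[0,0,0],[0,0,0],[0,0,0],[0,0,0]]'

```text
time: 15.48
tool_pos: [0.5578, -0.012, 0.0896]
eef_rot: [0.0, 1.0, -0.03, -0.0]
ft_force: [-1.0, 0.2, -1.7]
gripper_width: 0.147
grasp_force: 30.0
```

Call:
carry_out --delta_pos '[[0,0.001,0],[0,0.001,0],[0,0.001,0],[0,0,0]]' --turn '[[0,0,0],[0,0,0],[0,0,0],[0,0,0]]'

```text
time: 15.82
tool_pos: [0.5577, -0.0149, 0.0897]
eef_rot: [0.0, 1.0, -0.03, -0.0]
ft_force: [-0.4, 0.1, -1.1]
gripper_width: 0.147
grasp_force: 30.0
```

Call:
carry_out --delta_pos '[[0,0.001,0],[0,0.001,0],[0,0.001,0],[0,0,0]]' --turn '[[0,0,0],[0,0,0],[0,0,0],[0,0,0]]'

```text
time: 16.15
tool_pos: [0.5575, -0.0179, 0.0896]
eef_rot: [0.0, 1.0, -0.03, -0.0]
ft_force: [-1.2, -0.5, -1.4]
gripper_width: 0.148
grasp_force: 30.0
```

Call:
carry_out --delta_pos '[[0,0.001,0],[0,0.001,0],[0,0,0]]' --turn '[[0,0,0],[0,0,0],[0,0,0]]'

```text
time: 16.4
tool_pos: [0.5574, -0.0199, 0.0896]
eef_rot: [0.0, 1.0, -0.03, -0.0]
ft_force: [-0.4, 0.1, -2.3]
gripper_width: 0.148
grasp_force: 30.0
```

Call:
carry_out --delta_pos '[[0,0.001,0],[0,0.001,0],[0,0,0]]' --turn '[[0,0,0],[0,0,0],[0,0,0]]'

```text
time: 16.65
tool_pos: [0.5572, -0.0219, 0.0896]
eef_rot: [0.0, 1.0, -0.03, -0.0]
ft_force: [-0.3, 0.7, -1.6]
gripper_width: 0.147
grasp_force: 30.0
```

Call:
carry_out --delta_pos '[[0,0.001,0],[0,0.001,0],[0,0,0]]' --turn '[[0,0,0],[0,0,0],[0,0,0]]'

```text
time: 16.9
tool_pos: [0.5571, -0.0239, 0.0896]
eef_rot: [0.0, 1.0, -0.03, -0.0]
ft_force: [-0.8, -0.1, -1.1]
gripper_width: 0.148
grasp_force: 30.0
```

Call:
carry_out --delta_pos '[[0,0.001,0],[0,0.001,0],[0,0,0]]' --turn '[[0,0,0],[0,0,0],[0,0,0]]'

```text
time: 17.15
tool_pos: [0.557, -0.0259, 0.0896]
eef_rot: [0.0, 1.0, -0.03, -0.0]
ft_force: [-0.1, -0.6, -1.8]
gripper_width: 0.146
grasp_force: 30.0
```

Call:
carry_out --delta_pos '[[0,0.001,0],[0,0.001,0],[0,0,0]]' --turn '[[0,0,0],[0,0,0],[0,0,0]]'

```text
time: 17.4
tool_pos: [0.5569, -0.0279, 0.0896]
eef_rot: [0.0, 1.0, -0.03, -0.0]
ft_force: [0.2, -0.8, -1.3]
gripper_width: 0.146
grasp_force: 30.0
```

Call:
carry_out --delta_pos '[[0,0.001,0],[0,0.0005,0],[0,0,0]]' --turn '[[0,0,0],[0,0,0],[0,0,0]]'

```text
time: 17.65
tool_pos: [0.5568, -0.0293, 0.0897]
eef_rot: [0.0, 1.0, -0.03, -0.0]
ft_force: [-1.5, 0.4, -1.8]
gripper_width: 0.147
grasp_force: 30.0
```

Call:
carry_out --delta_pos '[[0,0.001,0],[0,0.001,0],[0,0,0]]' --turn '[[0,0,0],[0,0,0],[0,0,0]]'

```text
time: 17.9
tool_pos: [0.5567, -0.0314, 0.0896]
eef_rot: [0.0, 1.0, -0.03, -0.0]
ft_force: [-0.8, -0.7, -1.1]
gripper_width: 0.146
grasp_force: 30.0
```

Call:
carry_out --delta_pos '[[0,0.001,0],[0,0.001,0],[0,0,0]]' --turn '[[0,0,0],[0,0,0],[0,0,0]]'

```text
time: 18.15
tool_pos: [0.5566, -0.0334, 0.0897]
eef_rot: [0.0, 1.0, -0.03, -0.0]
ft_force: [-0.7, -0.5, -2.1]
gripper_width: 0.146
grasp_force: 30.0
```

Call:
carry_out --delta_pos '[[0,0.001,0],[0,0.001,0],[0,0,0]]' --turn '[[0,0,0],[0,0,0],[0,0,0]]'

```text
time: 18.4
tool_pos: [0.5564, -0.0354, 0.0896]
eef_rot: [0.0, 1.0, -0.03, -0.0]
ft_force: [-1.0, 0.1, -1.3]
gripper_width: 0.153
grasp_force: 30.0
```

Call:
carry_out --delta_pos '[[0,0.001,0],[0,0.0005,0],[0,0,0]]' --turn '[[0,0,0],[0,0,0],[0,0,0]]'

```text
time: 18.65
tool_pos: [0.5563, -0.0368, 0.0896]
eef_rot: [0.0, 1.0, -0.03, -0.0]
ft_force: [-0.8, -0.7, -1.8]
gripper_width: 0.148
grasp_force: 30.0
```

Call:
carry_out --delta_pos '[[0,0.001,0],[0,0.0005,0],[0,0,0]]' --turn '[[0,0,0],[0,0,0],[0,0,0]]'

```text
time: 18.9
tool_pos: [0.5563, -0.0383, 0.0897]
eef_rot: [0.0, 1.0, -0.03, 0.0]
ft_force: [-0.6, -0.1, -1.8]
gripper_width: 0.146
grasp_force: 30.0
```

Call:
carry_out --delta_pos '[[0,0.001,0],[0,0.0005,0],[0,0,0]]' --turn '[[0,0,0],[0,0,0],[0,0,0]]'

```text
time: 19.15
tool_pos: [0.5562, -0.0389, 0.0897]
eef_rot: [-0.001, 1.0, -0.03, 0.0]
ft_force: [-0.5, 4.7, 0.1]
gripper_width: 0.147
grasp_force: 30.0
```

Call:
carry_out --delta_pos '[[0,0.0005,0],[0,0,0]]' --turn '[[0,0,0],[0,0,0]]'

```text
time: 19.32
tool_pos: [0.5562, -0.0394, 0.0897]
eef_rot: [-0.001, 1.0, -0.03, 0.0]
ft_force: [0.0, 5.1, -0.6]
gripper_width: 0.144
grasp_force: 30.0
```

Call:
carry_out --delta_pos '[[0,0.0005,0],[0,0,0]]' --turn '[[0,0,0],[0,0,0]]'

```text
time: 19.48
tool_pos: [0.5562, -0.0398, 0.0897]
eef_rot: [-0.001, 1.0, -0.03, 0.0]
ft_force: [-0.0, 6.2, 0.1]
gripper_width: 0.144
grasp_force: 30.0
```

Call:
carry_out --delta_pos '[[0,0.0005,0],[0,0,0]]' --turn '[[0,0,0],[0,0,0]]'

```text
time: 19.65
tool_pos: [0.5561, -0.0401, 0.0897]
eef_rot: [-0.001, 1.0, -0.03, 0.0]
ft_force: [-0.3, 6.3, 0.3]
gripper_width: 0.144
grasp_force: 30.0
```

Call:
carry_out --delta_pos '[[0,0.0005,0],[0,0,0]]' --turn '[[0,0,0],[0,0,0]]'

```text
time: 19.82
tool_pos: [0.5561, -0.0405, 0.0897]
eef_rot: [-0.001, 1.0, -0.03, 0.0]
ft_force: [-0.1, 8.1, 0.8]
gripper_width: 0.148
grasp_force: 30.0
```

Call:
carry_out --delta_pos '[[0,0.0005,0],[0,0,0]]' --turn '[[0,0,0],[0,0,0]]'

```text
time: 19.98
tool_pos: [0.5561, -0.0408, 0.0898]
eef_rot: [-0.001, 1.0, -0.03, 0.0]
ft_force: [0.7, 7.2, 1.6]
gripper_width: 0.149
grasp_force: 30.0
```

Call:
carry_out --delta_pos '[[0,0.0005,0],[0,0,0]]' --turn '[[0,0,0],[0,0,0]]'

```text
time: 20.15
tool_pos: [0.5561, -0.0411, 0.0898]
eef_rot: [-0.001, 1.0, -0.03, 0.0]
ft_force: [-0.3, 7.3, 1.4]
gripper_width: 0.148
grasp_force: 30.0
```

Call:
carry_out --delta_pos '[[0,0.0005,0],[0,0,0]]' --turn '[[0,0,0],[0,0,0]]'

```text
time: 20.32
tool_pos: [0.556, -0.0419, 0.0897]
eef_rot: [-0.001, 1.0, -0.03, 0.0]
ft_force: [0.3, 7.2, 0.1]
gripper_width: 0.15
grasp_force: 30.0
```

Call:
carry_out --delta_pos '[[0,0.0005,0],[0,0,0]]' --turn '[[0,0,0],[0,0,0]]'

```text
time: 20.48
tool_pos: [0.556, -0.043, 0.0897]
eef_rot: [-0.0, 1.0, -0.029, 0.0]
ft_force: [-0.9, 3.6, -0.5]
gripper_width: 0.145
grasp_force: 30.0
```

Call:
carry_out --delta_pos '[[0,0.0005,0],[0,0,0]]' --turn '[[0,0,0],[0,0,0]]'

```text
time: 20.65
tool_pos: [0.5559, -0.0445, 0.0897]
eef_rot: [0.0, 1.0, -0.03, 0.0]
ft_force: [-0.6, 1.4, -1.4]
gripper_width: 0.148
grasp_force: 30.0
```

Call:
carry_out --delta_pos '[[0,0.0005,0],[0,0,0]]' --turn '[[0,0,0],[0,0,0]]'

```text
time: 20.82
tool_pos: [0.5559, -0.0454, 0.0896]
eef_rot: [0.001, 1.0, -0.03, -0.0]
ft_force: [-1.0, -0.3, -1.2]
gripper_width: 0.145
grasp_force: 30.0
```

The force fell from about 8 N to 0, so the strike is over the crest. I'll ease it on to the buffers.

Call:
carry_out --delta_pos '[[0,0.0005,0],[0,0,0]]' --turn '[[0,0,0],[0,0,0]]'

```text
time: 20.98
tool_pos: [0.5559, -0.046, 0.0896]
eef_rot: [0.001, 1.0, -0.03, -0.0]
ft_force: [-0.5, -1.0, -2.8]
gripper_width: 0.145
grasp_force: 30.0
```

Call:
carry_out --delta_pos '[[0,0.0005,0],[0,0,0]]' --turn '[[0,0,0],[0,0,0]]'

```text
time: 21.15
tool_pos: [0.5558, -0.0463, 0.0896]
eef_rot: [0.0, 1.0, -0.03, -0.0]
ft_force: [-1.4, -3.1, -1.7]
gripper_width: 0.147
grasp_force: 30.0
```

Call:
carry_out --delta_pos '[[0,0.0005,0],[0,0,0]]' --turn '[[0,0,0],[0,0,0]]'

```text
time: 21.32
tool_pos: [0.5558, -0.0466, 0.0896]
eef_rot: [0.0, 1.0, -0.03, -0.0]
ft_force: [-0.1, -3.7, -1.8]
gripper_width: 0.146
grasp_force: 30.0
```

Call:
carry_out --delta_pos '[[0,0.0004,0],[0,0,0]]' --turn '[[0,0,0],[0,0,0]]'

```text
time: 21.48
tool_pos: [0.5558, -0.0468, 0.0896]
eef_rot: [0.0, 1.0, -0.03, -0.0]
ft_force: [-0.5, -3.3, -1.8]
gripper_width: 0.145
grasp_force: 30.0
```

Call:
carry_out --delta_pos '[[0,0.0004,0],[0,0,0]]' --turn '[[0,0,0],[0,0,0]]'

```text
time: 21.65
tool_pos: [0.5558, -0.0471, 0.0897]
eef_rot: [0.0, 1.0, -0.03, 0.0]
ft_force: [-1.0, -3.0, -1.9]
gripper_width: 0.149
grasp_force: 30.0
```

Call:
carry_out --delta_pos '[[0,0.0004,0],[0,0,0]]' --turn '[[0,0,0],[0,0,0]]'

```text
time: 21.82
tool_pos: [0.5557, -0.0474, 0.0896]
eef_rot: [0.0, 1.0, -0.03, -0.0]
ft_force: [-0.0, -3.3, -2.4]
gripper_width: 0.15
grasp_force: 30.0
```

Call:
carry_out --delta_pos '[[0,0.0004,0],[0,0,0]]' --turn '[[0,0,0],[0,0,0]]'

```text
time: 21.98
tool_pos: [0.5557, -0.0478, 0.0897]
eef_rot: [0.0, 1.0, -0.03, 0.0]
ft_force: [-0.8, -2.9, -2.7]
gripper_width: 0.15
grasp_force: 30.0
```

Call:
carry_out --delta_pos '[[0,0.0004,0],[0,0,0]]' --turn '[[0,0,0],[0,0,0]]'

```text
time: 22.15
tool_pos: [0.5558, -0.0478, 0.0897]
eef_rot: [-0.0, 1.0, -0.03, 0.0]
ft_force: [-0.7, -1.2, -1.9]
gripper_width: 0.15
grasp_force: 30.0
```

Call:
carry_out --delta_pos '[[0,0.0004,0],[0,0,0]]' --turn '[[0,0,0],[0,0,0]]'

```text
time: 22.32
tool_pos: [0.5558, -0.0479, 0.0897]
eef_rot: [-0.001, 1.0, -0.03, 0.0]
ft_force: [0.2, 2.3, -1.8]
gripper_width: 0.143
grasp_force: 30.0
```

Call:
carry_out --delta_pos '[[0,0.0004,0],[0,0,0]]' --turn '[[0,0,0],[0,0,0]]'

```text
time: 22.48
tool_pos: [0.5559, -0.048, 0.0897]
eef_rot: [-0.001, 1.0, -0.03, 0.0]
ft_force: [1.5, 4.9, -2.2]
gripper_width: 0.145
grasp_force: 30.0
```

It is on the buffers at about 5 N. I'll relax the push, open the fingers and lift away.

Call:
carry_out --delta_pos '[[0,-0.0004,0],[0,-0.0003,0],[0,0,0]]' --turn '[[0,0,0],[0,0,0],[0,0,0]]'

```text
time: 22.73
tool_pos: [0.5559, -0.0479, 0.0897]
eef_rot: [-0.0, 1.0, -0.03, 0.0]
ft_force: [0.9, 3.5, -1.6]
gripper_width: 0.146
grasp_force: 30.0
```

Call:
carry_out --delta_pos '[[0,0,0],[0,0,0],[0,0,0],[0,0,0],[0,0,0],[0,0,0]]' --turn '[[0,0,0],[0,0,0],[0,0,0],[0,0,0],[0,0,0],[0,0,0]]' --grip 130

```text
time: 23.23
tool_pos: [0.5557, -0.0485, 0.0897]
eef_rot: [0.0, 1.0, -0.03, 0.0]
ft_force: [-0.0, -1.1, -0.2]
gripper_width: 0.484
grasp_force: 0.0
```

Call:
carry_out --delta_pos '[[0,0,-0.008],[0,0,-0.015],[0,0,-0.02],[0,0,-0.02],[0,0,-0.02],[0,0,-0.02],[0,0,-0.02],[0,-0.02,-0.02],[0,-0.02,0],[0,-0.01,0],[0,0,0]]' --turn '[[0,0,0],[0,0,0],[0,0,0],[0,0,0],[0,0,0],[0,0,0],[0,0,0],[0,0,0],[0,0,0],[0,0,0],[0,0,0]]'

```text
time: 24.15
tool_pos: [0.5584, 0.0035, 0.2331]
eef_rot: [-0.0, 1.0, -0.028, 0.0]
ft_force: [0.0, -0.1, -0.2]
gripper_width: 0.49
grasp_force: 0.0
```

```bash
python3 -c "
from fit import *
pose()
im,d,K,T=grab('wrist');P=pts(d,K,T);m=wood(im)&(d>0);x,y,z=[P[...,i] for i in range(3)]
p=P[m&(z>.1075)&(z<.118)&(y>-.1)&(y<.02)&(x>.45)&(x<.65)]
print(len(p),p.mean(0).round(4),p.min(0).round(3),p.max(0).round(3))
b=grab('side')[0]
cv2.imwrite('pics/fin.png',np.vstack([cv2.resize(im[...,::-1],(560,350)),cv2.resize(b[170:280,300:440,::-1],(560,250))])[:600])"
```

```text
t 24.15 pos [0.5584 0.0035 0.2331] M [[0.998, -0.057, 0.0], [-0.057, -0.998, 0.0], [0.0, -0.0, -1.0]] yaw(tool y) -93.26 q [-1.940e-01  2.640e-01  1.492e+00  1.000e-03  1.385e+00  1.434e+00] F [ 0.  -0.1 -0.2] tz [0.13 0.13 0.01] w 0.49
1048 [ 0.5652 -0.0478  0.1116] [ 0.516 -0.057  0.108] [ 0.61  -0.039  0.114]
```

View pics/fin.png

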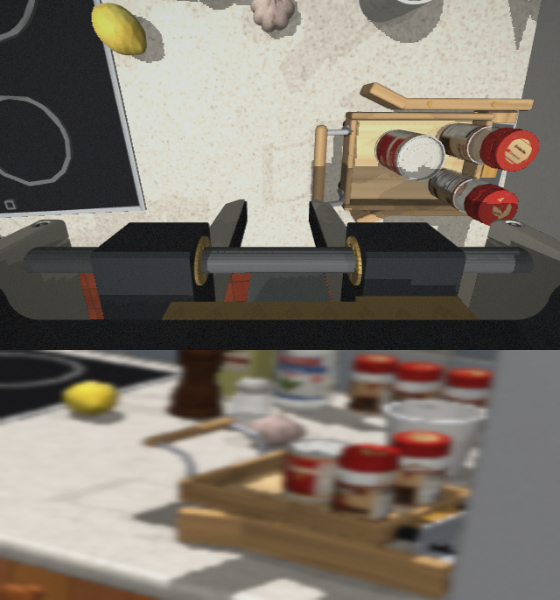

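The final views show the caddy between the rails with the bar still at y = −0.048. Jars and tin are upright at (410,155), (508,150) and (490,205), and the lemon, garlic and mug are untouched. The gripper is clear, so I'll hand in.

```bash
python3 -c "
from cell import r
print(r.sign_off())"
```

```text
the job is handed in; nothing more can be done
None
```

I handed the job in at about 24 s: the caddy is in its bay with the catch snapped over (about 8 N peak reading) and the nose on the buffers (about 5 N), jars and tin are upright and the mug, garlic and lemon untouched; on the first turn the left rear wheel probably rode briefly onto the hob's edge.

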